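# Check the round-pass template on the master ring

### The job

Get the light-gap check of the round-pass template ready: slide the steel master ring over the upright post of the checking plate, right down onto the plate, and let go of it. Then take the brass template with the half-round cut-out, lay it flat on the plate with the cut-out towards the ring, push it home into the corner so that it bears on the end stop and on the side rail at once, square to both, and finish while still holding it pressed firmly against both, with the ring still on its post. Leave the two other templates and everything else on the bench where they are.

Things in the scene. Friction and masses are not known exactly. Their poses are not given: they have to be found in the camera images.
- ring_centre (a point): Centre of the polished steel master ring, half-way up: a plain ring 48 mm outside diameter, bore 26.4 mm, 30 mm high, about 0.3 kg, lying flat on the bench (bore upright). Its z axis is the bore axis. The ring's body is master_ring.
- master_ring: The same ring; origin at the centre of its underside.
- round_template_grip (a point): Grip point of the brass template with the half-round cut-out: on its black grip block, 30 mm above the template's underside, 12 mm behind (-x of) the middle of the plate. The block is 14 mm along x, 44 mm along y and stands from 8 to 46 mm above the underside. x axis: towards the edge with the cut-out; z up.
- round_template: The same template: a flat brass plate 75 mm along x, 120 mm along y, 8 mm thick, about 0.6 kg. The cut-out, an arc of 28 mm radius and 22 mm deep, is in the middle of the +x edge. Origin at the middle of the plate's outline, on its underside; axes as the grip point's.
- vee_template: Bystander: brass template of the same outline and with the same grip, but with a V-shaped cut-out. Origin and axes as the round one's. The three may lie in any order.
- box_template: Bystander: brass template of the same outline and with the same grip, but with a flat-bottomed (trapezoid) cut-out. Origin and axes as the round one's.
- check_plate: The checking plate, fixed to the bench: a flat plate 15 mm thick, x from -110 to +90 mm and y from -100 to +100 mm in its own frame, origin on its underside. It carries the post, end stop and side rail. Ground and lightly oiled: metal slides easily on it. A white opal window lies flush round the post.
- post_foot (a point): Foot of the upright post on the plate's top face, 43.5 mm towards the plate's +x from its origin, axes as the plate's. Post 24 mm diameter, straight for 34 mm, then tapering to 13 mm at its top 46 mm above the plate. With the ring fully down, the ring's centre is 15 mm above this point.
- home (a point): Where the middle of the template's underside lies once it is home in the corner: on the plate's top face over the plate's origin, axes as the plate's. The template's axes are then along these, its grip point is at x -12, y 0, z +30 mm here, and the cut-out surrounds the ring with a gap of 4 mm.
- end_stop: Two steel blocks, 16 mm high, fixed on the plate either side of the post (y from -76 to -48 mm and +48 to +66 mm). Their faces look to -x and lie 37.5 mm towards +x from home; the template's +x edge bears on them on both sides of the cut-out. Origin at home.
- side_rail: Steel rail, 16 mm high, fixed on the plate along its x axis (x from -90 to +37.5 mm) and meeting the end stop in a corner. Its face looks to +y and lies 60 mm towards -y from home; the template's -y end bears on it. Origin at home.
- sine_bar: Bystander: black sine bar 127 x 25 x 25 mm on two rollers.
- stopwatch: Bystander: round nickel stopwatch, 52 mm across, lying on its back.
- loupe: Bystander: round stand loupe, 40 mm across, 40 mm high.
- feeler_pack: Bystander: feeler gauge pack, 100 x 16 x 12 mm.
- flat_lamp: Bystander: flat black inspection lamp, 105 x 30 x 22 mm.
Things that resemble listed ones, but are neither listed nor needed, are in the scene too. What is shaped like the master_ring but pink or turquoise is not meant.

How it is judged:
By the outcome, as a careful person would: the job done as asked, in the order asked, and still so for the second after the job is handed in, while the arm keeps its last pose, push and grip.
It also fails if it takes over 70 s, if anything falls off the work surface, if the arm or the gripper's body presses on something with over 40 N, if the wrist force passes 120 N, or if a joint passes its speed limit or range.

### The arm

A 6-joint arm with a two-finger parallel gripper is mounted at the origin on the work surface. World frame = base frame: x ahead of the robot, y to its left, z up, the work surface at z = 0. Lengths are in mm, angles in rad, forces in N, time in s.
With the tool pointing down it reaches from about 350 to 725 mm from the base axis. Payload 4.3 kg.
Tool frame: the origin (TCP) lies between the finger pads; the fingertips stand env.tcp_to_tips ahead of it and the grasp point (between the pads) lies 11 mm behind it (env.tcp_to_tips is the distance from the TCP to the fingertips, in mm); z points along the fingers, y is the line along which they close (so a half turn about z gives the same grasp; the last joint's range is limited). The gripper opens to 85 mm and grips with 20 to 120 N. Pads are 22 mm wide; open, the fingers measure 114 mm over their backs; the gripper's body (76 mm by 85 mm) begins 54 mm behind the grasp point. The pads swing forward as they close: fully open they stand 13 mm farther back than shut.
Start: joints at [1.002, 0.377, 0.081, 1.274, 0, 1.46], TCP at [254.664, 515.57, 239.329] pointing down, gripper open.
Joint ranges: [-2.72, 2.72], [-0.84, 1.66], [-1.02, 1.22], [-1.77, 2.12], [-1.37, 1.28], [-3.14, 3.14]. Speed limits (rad/s): [2.57, 2.57, 3.14, 3.14, 3.14, 3.14].

### API

Orientations are given as a unit quaternion [x, y, z, w].
In Python, from workcell import env, imaging gives the robot as it stands.
- The arm moves only by the tool send_rows, never from a script. Its argument "steps" is a list of rows, each an object of numbers: "dx", "dy", "dz": the shift along the tool's x, y, z in m; "ax", "ay", "az": the turn, a rotation vector about the tool's x, y, z in degrees; "claw": the closure, from 0 (fully open) to 1 (shut). In form: [{"dx": .., "dy": .., "dz": .., "ax": .., "ay": .., "az": .., "claw": ..}, ...]. A call has 1 to 12 rows; each row is the pose to reach, as a shift and turn from the pose commanded when the call began, along the tool's axes at that moment; what a row does not reach only later rows make up. A row lasts 1/10 s, in which the tool goes at most 50 mm and 8.59 degrees, less where a joint would pass 70% of its speed; a pose out of reach is approached as far as the arm can. A call with a gripper value outside its range is refused whole. The fingers move at their own pace and stop on an object; "force" is the grip in N (left out, the last holds). Time passes only in rows, so rows that repeat a pose let the fingers close. It gives the time, the measured TCP pose, the force, the opening and the grip force at its end, in the units of the state.
- env.sense(): the state, without advancing time (a new reading comes with each control period).
- imaging.get_image(name): name is "scene" or "top" or "wrist"; returns a dict with "pixels" (400x640x3 uint8, blue, green, red), "depth" (400x640 float32, mm along the optical axis (not along the pixel's ray), 0 where there is no reading), "fov_y" (degrees; the focal length in pixels is half the picture's height over the tangent of half this angle, whatever the lens; pixels are square), "cx", "cy" (the principal point, pixels), "camera_from_world" (4x4, takes a point from world to camera coordinates). Camera axes: x right, y up, looking along -z (the intrinsics and any distortion apply to the point x, -y, -z); pixel columns grow to the right and rows downward; lengths in mm; the calibration is good to about 2 mm. The wrist camera is an equidistant fisheye: a pixel r from the principal point sees the ray r / f radians off the axis. A picture is of the moment at which its call begins.
- env.finish_job(): hands the job in; it is judged then, once.
The state is a dict: "clock": time; "qpos": joint angles; "qvel": joint speeds; "joint_torque": joint torques, N m; "tcp_pos": TCP position; "tcp_rot": TCP orientation; "force": force on the tool from outside, world axes, zero at the start; "moment": the same for the moment, N m; "opening": finger opening in mm; "grip_force": force on a finger pad.
Only numpy, scipy, OpenCV 4.12 (cv2) and the standard library are available. Lean on these libraries where they do the work, as an engineer would, in place of code of your own. Each camera call takes 0.05 s, during which the arm holds its last target. There are 200 camera calls.

## Working session

There is one attempt and no reset: what is moved stays moved. The work goes in short steps, Python scripts to look and compute and a tool call to move; the robot and the scene stay as the last step left them, time stands still between calls to the robot, and variables do not carry over. Pictures are saved under pics/ and viewed, at most 10 in all, crops included, and the job is handed in when it is done.

Besides the shell and the picture viewer there is one more tool, called after ">>>" as name(argument=value, ...), one argument or row to a line, values as JSON. send_rows: Moves the arm, as the interface text tells. Its arguments: {"type":"object","properties":{"steps":{"type":"array"},"force":{"type":"number"}},"required":["steps"]}

```bash
mkdir -p pics; ls; cat > h.py <<'E'
import numpy as np, cv2
from workcell import env, imaging
from scipy.spatial.transform import Rotation as R
def cam(n):
    im=imaging.get_image(n); im['f']=im['pixels'].shape[0]/2/np.tan(np.radians(im['fov_y']/2)); return im
def cloud(im, und=True):
    d=im['depth'].astype(float); v,u=np.mgrid[0:d.shape[0],0:d.shape[1]]
    x=(u-im['cx'])/im['f']; y=(v-im['cy'])/im['f']
    if im.get('fish'):
        r=np.hypot(x,y)+1e-9; k=np.tan(np.minimum(r,1.5))/r; x,y=x*k,y*k
    P=np.stack([x*d,-y*d,-d,np.ones_like(d)],-1)
    W=P@np.linalg.inv(np.array(im['camera_from_world'])).T
    W=W[...,:3]; W[d<=0]=np.nan; return W
def wrist():
    im=cam('wrist'); im['fish']=True; return im
E
python3 - <<'E'
from h import *
s=env.sense(); print(s, env.tcp_to_tips)
for n in('top','scene'):
    im=cam(n); print(n,[k for k in im],im['fov_y'],im['cx'],im['cy']); cv2.imwrite(f'pics/{n}0.png',im['pixels']); np.save(n+'0.npy',cloud(im)); 
E
```

```text
pics
{'clock': 0.0, 'qpos': array([1.00171666e+00, 3.78070548e-01, 7.96080014e-02, 1.27440196e+00,
       1.09756012e-05, 1.46049776e+00]), 'qvel': array([-9.54744660e-05, -2.16189915e-03, -8.55092087e-04, -1.16135592e-03,
       -8.64967424e-04,  1.14376073e-03]), 'joint_torque': array([ 7.79402890e-04, -4.63598549e+01,  2.69877791e+01,  2.07766512e-02,
       -2.58188893e-04, -1.06269877e-05]), 'tcp_pos': array([254.28057271, 514.99485933, 238.34966227]), 'tcp_rot': array([ 2.27383964e-01,  9.73804633e-01, -9.73172294e-04, -3.49726950e-04]), 'force': array([ 0.5978755,  0.221139 , -1.5869626]), 'moment': array([ 0.08828683, -0.04312933, -0.03457009]), 'grip_force': 0.0, 'opening': 85.4322873742694} 8.0
top ['pixels', 'depth', 'fov_y', 'cx', 'cy', 'camera_from_world', 'f'] 44.40322966245059 321.59562163518945 197.72748970674857
scene ['pixels', 'depth', 'fov_y', 'cx', 'cy', 'camera_from_world', 'f'] 50.180841511260766 321.68771329185483 198.8034108448412
```

View pics/top0.png

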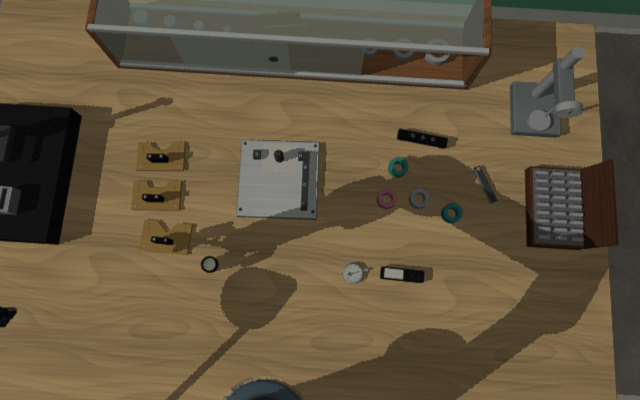

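The top view shows the plate at about (278,180) with its post at (279,156), the rail on the right and the end stop at the top. The grey steel ring is at (419,198), among pink and turquoise look-alikes. Three templates lie on the left at (161,157), (158,195) and (165,237). I'll zoom in on them and fit positions.

```bash
python3 - <<'E'
from h import *
i=cv2.imread('pics/top0.png'); W=np.load('top0.npy')
a=cv2.resize(i[130:265,120:330],None,fx=3.8,fy=3.8,interpolation=cv2.INTER_CUBIC); a=cv2.convertScaleAbs(a,alpha=1.6)
cv2.imwrite('pics/crop0.png',a)
print('bench z',np.nanmedian(W[290:340,300:400,2]), 'px->', W[300,320],W[300,420])
for n,(u,v,r) in dict(ring=(419,198,13),t1=(161,157,30),t2=(158,195,30),t3=(165,237,30)).items():
    S=W[v-r:v+r,u-r:u+r].reshape(-1,3)
    if n=='ring': P=S[(S[:,2]>22)&(S[:,2]<40)]; (c,sz,an)=cv2.minAreaRect(P[:,:2].astype(np.float32)); print(n,c,sz,np.median(P[:,2]),cv2.minEnclosingCircle(P[:,:2].astype(np.float32)))
    else:
        m=W[v-20:v+20,u-r:u+r]; S=m.reshape(-1,3)
        for lo,hi in((4,14),(38,55)):
            P=S[(S[:,2]>lo)&(S[:,2]<hi)]; print(n,lo,len(P),cv2.minAreaRect(P[:,:2].astype(np.float32)),np.median(P[:,2]))
S=W[135:225,230:328].reshape(-1,3)
P=S[(S[:,2]>10)&(S[:,2]<19)];print('plate',cv2.minAreaRect(P[:,:2].astype(np.float32)))
P=S[(S[:,2]>50)&(S[:,2]<70)];print('post',np.median(P,0),len(P),P[:,2].max())
P=S[(S[:,2]>27)&(S[:,2]<35)];
print('stops', P.min(0),P.max(0))
E
```

```text
bench z 0.7494858215889053 px-> [ 298.369825   -114.15086661    0.76831885] [ 313.92919105 -355.80867561    2.858914  ]
ring (562.583740234375, -343.3905334472656) (45.881893157958984, 46.906822204589844) 30.578474526452965 ((562.72265625, -343.68865966796875), 24.166114807128906)
t1 4 1096 ((632.0509033203125, 318.64007568359375), (104.91783142089844, 154.63623046875), 3.9135642051696777) 8.503215993261847
t1 38 117 ((621.6997680664062, 316.15655517578125), (16.094228744506836, 44.47170639038086), 4.4352850914001465) 46.47914225324848
t2 4 1162 ((532.3869018554688, 312.559814453125), (101.37841796875, 153.435791015625), 4.048654556274414) 8.228407447939503
t2 38 114 ((517.6195068359375, 313.2239685058594), (14.057111740112305, 45.684593200683594), 3.9297008514404297) 45.993490359285374
t3 4 1250 ((426.6506042480469, 281.1347961425781), (96.5226821899414, 148.41842651367188), 1.1443963050842285) 8.422116941355966
t3 38 116 ((415.127197265625, 277.4588623046875), (44.250999450683594, 14.455079078674316), 87.9317398071289) 46.39760628721763
plate ((591.876953125, 11.725227355957031), (200.7553253173828, 200.42947387695312), 1.677302598953247)
post [642.33391501  11.73063372  58.15841798] 64 65.12028343287125
stops [513.40425942 -65.86247966  27.01757589] [663.72492194  78.59230192  34.95010416]
```

View pics/crop0.png

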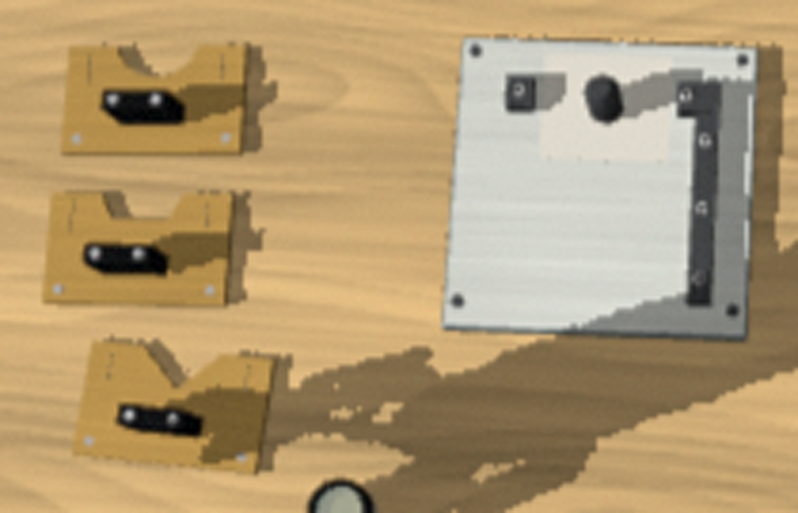

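The top picture, t1 (block at 622,316), is the round template. t2 is the trapezoid and t3 the V. The ring is at (562.6,-343.5), the plate centre at about (592,11.7), and the plate yaw is about +1.7°. Next I go above the ring with the tool's y axis along world x.

```bash
cat >> h.py <<'E'
def go(x,y,z,yaw):
    "deltas in tool axes to TCP x,y,z (mm), pointing down, tool y at yaw (deg)"
    s=env.sense(); r=R.from_quat(s['tcp_rot']); a=np.radians(yaw)
    Y=np.array([np.cos(a),np.sin(a),0]); Z=np.array([0,0,-1.]); X=np.cross(Y,Z)
    d=r.inv().apply(np.array([x,y,z])-s['tcp_pos'])/1000
    v=np.degrees((r.inv()*R.from_matrix(np.c_[X,Y,Z])).as_rotvec())
    print('go',d.round(4),v.round(2),'from',s['tcp_pos'].round(1),'t',round(s['clock'],2))
E
python3 -c "
from h import *
go(562.6,-343.5,160,0)"
```

```text
go [-0.6566 -0.6331  0.0795] [-1.000e-01  5.000e-02  6.371e+01] from [254.3 515.  238.4] t 0.1
```

>>> send_rows(
  steps=[
    {"dx": -0.657, "dy": -0.633, "dz": 0.0, "az": 63.7, "claw": 0},
    {"dx": -0.657, "dy": -0.633, "dz": 0.0, "az": 63.7, "claw": 0},
    {"dx": -0.657, "dy": -0.633, "dz": 0.0, "az": 63.7, "claw": 0},
    {"dx": -0.657, "dy": -0.633, "dz": 0.0, "az": 63.7, "claw": 0},
    {"dx": -0.657, "dy": -0.633, "dz": 0.0, "az": 63.7, "claw": 0},
    {"dx": -0.657, "dy": -0.633, "dz": 0.0, "az": 63.7, "claw": 0},
    {"dx": -0.657, "dy": -0.633, "dz": 0.0, "az": 63.7, "claw": 0},
    {"dx": -0.657, "dy": -0.633, "dz": 0.0, "az": 63.7, "claw": 0},
    {"dx": -0.657, "dy": -0.633, "dz": 0.0, "az": 63.7, "claw": 0},
    {"dx": -0.657, "dy": -0.633, "dz": 0.0, "az": 63.7, "claw": 0},
    {"dx": -0.657, "dy": -0.633, "dz": 0.0, "az": 63.7, "claw": 0},
    {"dx": -0.657, "dy": -0.633, "dz": 0.0, "az": 63.7, "claw": 0},
  ],
)

```text
$.steps[0]: bad value
```

```bash
python3 -c "
from h import *
go(562.6,-343.5,160,0)"
```

```text
go [-0.6566 -0.6331  0.0795] [-1.000e-01  5.000e-02  6.371e+01] from [254.3 515.  238.4] t 0.1
```

>>> send_rows(
  steps=[
    {"dx": -0.05, "dy": -0.05, "dz": 0.0, "ax": 0, "ay": 0, "az": 8.0, "claw": 0},
    {"dx": -0.657, "dy": -0.633, "dz": 0.0, "ax": 0, "ay": 0, "az": 63.7, "claw": 0},
  ],
)

```text
clock: 0.3
tcp_pos: [287.4, 420.5, 238.3]
tcp_rot: [0.367, 0.93, -0.001, -0.0]
force: [2.1, -1.0, -0.1]
opening: 85.4
grip_force: 0.0
```

```bash
python3 -c "
from h import *
go(562.6,-343.5,170,0)"
```

```text
go [-0.7227 -0.3703  0.069 ] [-0.05  0.05 46.94] from [287.4 420.5 238.3] t 0.3
```

>>> send_rows(
  steps=[
    {"dx": -0.723, "dy": -0.37, "dz": 0.069, "ax": 0, "ay": 0, "az": 46.9, "claw": 0},
    {"dx": -0.723, "dy": -0.37, "dz": 0.069, "ax": 0, "ay": 0, "az": 46.9, "claw": 0},
    {"dx": -0.723, "dy": -0.37, "dz": 0.069, "ax": 0, "ay": 0, "az": 46.9, "claw": 0},
    {"dx": -0.723, "dy": -0.37, "dz": 0.069, "ax": 0, "ay": 0, "az": 46.9, "claw": 0},
    {"dx": -0.723, "dy": -0.37, "dz": 0.069, "ax": 0, "ay": 0, "az": 46.9, "claw": 0},
    {"dx": -0.723, "dy": -0.37, "dz": 0.069, "ax": 0, "ay": 0, "az": 46.9, "claw": 0},
    {"dx": -0.723, "dy": -0.37, "dz": 0.069, "ax": 0, "ay": 0, "az": 46.9, "claw": 0},
    {"dx": -0.723, "dy": -0.37, "dz": 0.069, "ax": 0, "ay": 0, "az": 46.9, "claw": 0},
    {"dx": -0.723, "dy": -0.37, "dz": 0.069, "ax": 0, "ay": 0, "az": 46.9, "claw": 0},
    {"dx": -0.723, "dy": -0.37, "dz": 0.069, "ax": 0, "ay": 0, "az": 46.9, "claw": 0},
    {"dx": -0.723, "dy": -0.37, "dz": 0.069, "ax": 0, "ay": 0, "az": 46.9, "claw": 0},
    {"dx": -0.723, "dy": -0.37, "dz": 0.069, "ax": 0, "ay": 0, "az": 46.9, "claw": 0},
  ],
)

```text
clock: 1.5
tcp_pos: [492.3, -142.6, 188.0]
tcp_rot: [0.706, 0.708, 0.0, -0.0]
force: [0.3, 1.0, 0.8]
opening: 85.5
grip_force: 0.0
```

>>> send_rows(
  steps=[
    {"dx": -0.172, "dy": -0.063, "dz": 0.017, "ax": 0, "ay": 0, "az": 0, "claw": 0},
  ],
)

```text
clock: 1.6
tcp_pos: [478.1, -190.2, 183.3]
tcp_rot: [0.705, 0.709, 0.001, 0.001]
force: [0.4, -0.2, 0.4]
opening: 85.2
grip_force: 0.0
```

```bash
python3 -c "
from h import *
go(562.6,-343.5,170,0)"
```

```text
go [-0.1537  0.0837  0.0136] [0.15 0.04 0.27] from [ 478.1 -190.2  183.3] t 1.6
```

>>> send_rows(
  steps=[
    {"dx": -0.154, "dy": 0.084, "dz": 0.014, "ax": 0, "ay": 0, "az": 0.3, "claw": 0},
    {"dx": -0.154, "dy": 0.084, "dz": 0.014, "ax": 0, "ay": 0, "az": 0.3, "claw": 0},
    {"dx": -0.154, "dy": 0.084, "dz": 0.014, "ax": 0, "ay": 0, "az": 0.3, "claw": 0},
    {"dx": -0.154, "dy": 0.084, "dz": 0.014, "ax": 0, "ay": 0, "az": 0.3, "claw": 0},
    {"dx": -0.154, "dy": 0.084, "dz": 0.014, "ax": 0, "ay": 0, "az": 0.3, "claw": 0},
    {"dx": -0.154, "dy": 0.084, "dz": 0.014, "ax": 0, "ay": 0, "az": 0.3, "claw": 0},
  ],
)

```text
clock: 2.2
tcp_pos: [559.5, -340.9, 168.8]
tcp_rot: [0.708, 0.706, 0.0, -0.001]
force: [-0.4, 0.8, 0.1]
opening: 85.3
grip_force: 0.0
```

```bash
python3 - <<'E'
from h import *
im=wrist(); W=cloud(im); cv2.imwrite('pics/w1.png',im['pixels'])
m=(W[...,2]>22)&(W[...,2]<40)&(np.hypot(W[...,0]-562.6,W[...,1]+343.5)<45)
P=W[m]; print(len(P),np.median(P[:,2]),cv2.minEnclosingCircle(P[:,:2].astype(np.float32)), np.hypot(*(P[:,:2]-[562.6,-343.5]).T).min())
# outer bound check on ring colour nearby objects heights
m=(W[...,2]>5)&(W[...,2]<80)&(np.hypot(W[...,0]-562.6,W[...,1]+343.5)<70)&(np.hypot(W[...,0]-562.6,W[...,1]+343.5)>30)
print('others',W[m].min(0) if m.any() else None,W[m].max(0) if m.any() else None)
go(562.6,-343.5,60,0)
E
```

```text
1445 28.671216542557886 ((562.0831298828125, -342.0686950683594), 24.371463775634766) 11.302105812541315
others [ 523.5183607  -412.38426961    5.02672965] [ 574.95639036 -273.58388422   30.71313557]
go [-0.0035  0.0034  0.1092] [-0.08 -0.08 -0.07] from [ 559.4 -340.2  169.2] t 2.25
```

View pics/w1.png

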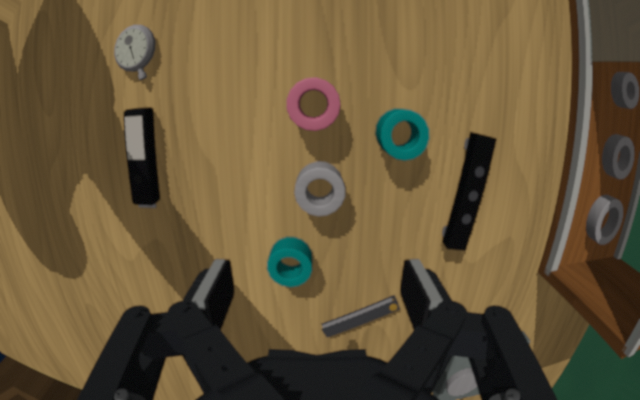

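The wrist view shows the grey steel ring at (319,190), free on both sides along the finger line. The position of about (562,-342.3) agrees with the top view, so I descend.

>>> send_rows(
  steps=[
    {"dx": -0.002, "dy": 0.003, "dz": 0.04, "ax": 0, "ay": 0, "az": 0, "claw": 0},
    {"dx": -0.002, "dy": 0.003, "dz": 0.08, "ax": 0, "ay": 0, "az": 0, "claw": 0},
    {"dx": -0.002, "dy": 0.003, "dz": 0.12, "ax": 0, "ay": 0, "az": 0, "claw": 0},
    {"dx": -0.002, "dy": 0.003, "dz": 0.14, "ax": 0, "ay": 0, "az": 0, "claw": 0},
    {"dx": -0.002, "dy": 0.003, "dz": 0.145, "ax": 0, "ay": 0, "az": 0, "claw": 0},
    {"dx": -0.002, "dy": 0.003, "dz": 0.145, "ax": 0, "ay": 0, "az": 0, "claw": 0},
    {"dx": -0.002, "dy": 0.003, "dz": 0.145, "ax": 0, "ay": 0, "az": 0, "claw": 0},
  ],
)

```text
clock: 2.95
tcp_pos: [564.0, -343.3, 27.0]
tcp_rot: [0.707, 0.707, 0.0, 0.001]
force: [-0.1, 0.1, 0.0]
opening: 85.5
grip_force: 0.0
```

```bash
python3 -c "
from h import *
go(562.1,-342.2,11.5,0)"
```

```text
go [ 0.0011 -0.002   0.0155] [ 0.14  0.1  -0.05] from [ 564.  -343.3   27. ] t 2.95
```

>>> send_rows(
  steps=[
    {"dx": 0.001, "dy": -0.002, "dz": 0.015, "ax": 0, "ay": 0, "az": 0, "claw": 0},
    {"dx": 0.001, "dy": -0.002, "dz": 0.015, "ax": 0, "ay": 0, "az": 0, "claw": 0.3},
    {"dx": 0.001, "dy": -0.002, "dz": 0.015, "ax": 0, "ay": 0, "az": 0, "claw": 1},
    {"dx": 0.001, "dy": -0.002, "dz": 0.015, "ax": 0, "ay": 0, "az": 0, "claw": 1},
    {"dx": 0.001, "dy": -0.002, "dz": 0.015, "ax": 0, "ay": 0, "az": 0, "claw": 1},
    {"dx": 0.001, "dy": -0.002, "dz": 0.015, "ax": 0, "ay": 0, "az": 0, "claw": 1},
    {"dx": 0.001, "dy": -0.002, "dz": 0.015, "ax": 0, "ay": 0, "az": 0, "claw": 1},
    {"dx": 0.001, "dy": -0.002, "dz": 0.015, "ax": 0, "ay": 0, "az": 0, "claw": 1},
  ],
  force=60,
)

```text
clock: 3.75
tcp_pos: [562.0, -342.8, 11.8]
tcp_rot: [0.708, 0.707, 0.0, 0.001]
force: [-1.0, 1.5, 6.7]
opening: 46.5
grip_force: 61.8
```

>>> send_rows(
  steps=[
    {"dx": 0, "dy": 0, "dz": -0.04, "ax": 0, "ay": 0, "az": 0, "claw": 1},
    {"dx": 0, "dy": 0, "dz": -0.09, "ax": 0, "ay": 0, "az": 0, "claw": 1},
    {"dx": 0, "dy": 0, "dz": -0.12, "ax": 0, "ay": 0, "az": 0, "claw": 1},
    {"dx": 0.04, "dy": 0.01, "dz": -0.12, "ax": 0, "ay": 0, "az": 0, "claw": 1},
    {"dx": 0.08, "dy": 0.025, "dz": -0.12, "ax": 0, "ay": 0, "az": -1, "claw": 1},
    {"dx": 0.13, "dy": 0.04, "dz": -0.12, "ax": 0, "ay": 0, "az": -1.7, "claw": 1},
    {"dx": 0.17, "dy": 0.05, "dz": -0.12, "ax": 0, "ay": 0, "az": -1.7, "claw": 1},
    {"dx": 0.21, "dy": 0.05, "dz": -0.12, "ax": 0, "ay": 0, "az": -1.7, "claw": 1},
    {"dx": 0.25, "dy": 0.05, "dz": -0.12, "ax": 0, "ay": 0, "az": -1.7, "claw": 1},
    {"dx": 0.28, "dy": 0.05, "dz": -0.12, "ax": 0, "ay": 0, "az": -1.7, "claw": 1},
    {"dx": 0.28, "dy": 0.05, "dz": -0.12, "ax": 0, "ay": 0, "az": -1.7, "claw": 1},
    {"dx": 0.28, "dy": 0.05, "dz": -0.12, "ax": 0, "ay": 0, "az": -1.7, "claw": 1},
  ],
)

```text
clock: 4.95
tcp_pos: [611.1, -61.4, 129.7]
tcp_rot: [0.696, 0.718, -0.0, -0.0]
force: [0.2, -1.0, -2.9]
opening: 46.6
grip_force: 62.9
```

```bash
python3 - <<'E'
from h import *
im=wrist(); W=cloud(im); cv2.imwrite('pics/w2.png',im['pixels']); np.save('w2.npy',W)
go(645.4,13,130,1.7)
q=W.reshape(-1,3); q=q[np.isfinite(q[:,0])]
b=lambda lo,hi:q[(q[:,2]>lo)&(q[:,2]<hi)&(abs(q[:,1]-12)<120)&(q[:,0]>470)&(q[:,0]<700)]
P=b(10,19); r=cv2.minAreaRect(P[:,:2].astype(np.float32)); print('plate',r,len(P))
P=b(27,36); print('stops z',np.median(P[:,2]),len(P),P.min(0),P.max(0))
P=b(40,70); print('post',len(P),P.min(0),P.max(0))
E
```

```text
go [ 0.0743  0.0363 -0.0003] [-0.02  0.02 -0.07] from [611.3 -62.3 129.8] t 5.0
plate ((591.1619262695312, 13.186325073242188), (200.70245361328125, 199.12985229492188), 1.6524620056152344) 46071
stops z 29.920825431451675 4671 [512.66310974 -65.12429761  27.00340191] [662.38593553  80.86779875  35.96418948]
post 887 [632.5954652    2.76772375  40.15412849] [655.97703845  26.07033456  61.76529089]
```

View pics/w2.png

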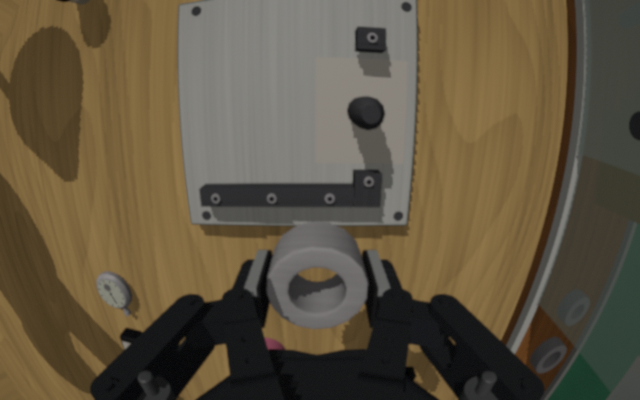

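The wrist view shows the ring held upright at (318,285), the post at (366,112), the end stops at (371,38) and (368,182), and the rail at y≈195. The fits agree: post at (644.5,14.5), plate yaw 1.65°. I'll check the ring's centre relative to the TCP.

```bash
python3 - <<'E'
from h import *
W=np.load('w2.npy'); t=np.array([611.3,-62.3]); 
d=np.hypot(W[...,0]-t[0],W[...,1]-t[1])
m=(d<40)&(W[...,2]>100)&(W[...,2]<175)
z=W[m][:,2]; print(np.percentile(z,[1,5,25,50,75,95,99]))
top=W[m&(abs(W[...,1]-t[1])<14)&(d<22)]; zt=np.percentile(top[:,2],90); print('zt',zt)
rgn=m&(abs(W[...,2]-zt)<3)
P=W[rgn]; print(len(P),P.min(0),P.max(0))
# circle fit on the bore edge: outer edge and inner edge of top face by radius histogram about best centre
from scipy.optimize import minimize
A=P[:,:2]
f=lambda c:-np.sum((np.hypot(*(A-c).T)>13.2)&(np.hypot(*(A-c).T)<24))+5*np.mean(A-c)**2
best=min(((f(t+[i,j]),i,j) for i in np.arange(-5,5.1,.5) for j in np.arange(-8,8.1,.5))); print(best,f(t+[0,0]))
go(644.5,14.5,130,1.65)
E
```

```text
[119.70227076 124.34401613 138.5561001  146.40559642 147.77315103
 170.30073271 174.13309418]
zt 147.24834310395423
5305 [574.10711577 -85.1555327  144.248385  ] [648.37789659 -37.24447193 150.24135004]
(np.float64(-4751.198564581205), np.float64(0.5), np.float64(1.5)) -4293.535429995
go [ 0.0758  0.0354 -0.0003] [-0.02  0.02 -0.02] from [611.3 -62.3 129.8] t 5.0
```

>>> send_rows(
  steps=[
    {"dx": 0.04, "dy": 0.02, "dz": 0, "ax": 0, "ay": 0, "az": 0, "claw": 1},
    {"dx": 0.075, "dy": 0.035, "dz": 0, "ax": 0, "ay": 0, "az": 0, "claw": 1},
    {"dx": 0.075, "dy": 0.035, "dz": 0.02, "ax": 0, "ay": 0, "az": 0, "claw": 1},
    {"dx": 0.075, "dy": 0.035, "dz": 0.04, "ax": 0, "ay": 0, "az": 0, "claw": 1},
    {"dx": 0.075, "dy": 0.035, "dz": 0.05, "ax": 0, "ay": 0, "az": 0, "claw": 1},
    {"dx": 0.075, "dy": 0.035, "dz": 0.05, "ax": 0, "ay": 0, "az": 0, "claw": 1},
    {"dx": 0.075, "dy": 0.035, "dz": 0.05, "ax": 0, "ay": 0, "az": 0, "claw": 1},
  ],
)

```text
clock: 5.7
tcp_pos: [644.4, 12.9, 80.2]
tcp_rot: [0.698, 0.717, 0.0, -0.0]
force: [0.5, -0.8, -2.4]
opening: 46.6
grip_force: 62.9
```

```bash
python3 - <<'E'
from h import *
go(644.2,13.3,80,1.65)
im=wrist(); W=cloud(im); np.save('w3.npy',W); cv2.imwrite('pics/w3.png',cv2.resize(im['pixels'][200:360,200:440],None,fx=3,fy=3))
s=env.sense(); t=s['tcp_pos'][:2]
d=np.hypot(W[...,0]-t[0],W[...,1]-t[1]); z=s['tcp_pos'][2]
P=W[(d<40)&(abs(W[...,2]-z-17.5)<3)]; print('ring y',P[:,1].min(),P[:,1].max())
P=W[(d<14)&(W[...,2]<z+8)]; print('inside',len(P),P.min(0) if len(P) else 0,P.max(0) if len(P) else 0)
E
```

```text
go [ 0.0004 -0.0001  0.0002] [ 0.   -0.   -0.11] from [644.4  12.9  80.2] t 5.7
ring y -10.630798983844912 37.027491177051665
inside 1691 [630.98275415  -0.95895982  12.2694964 ] [658.41599569  26.94532421  88.85326687]
```

View pics/w3.png

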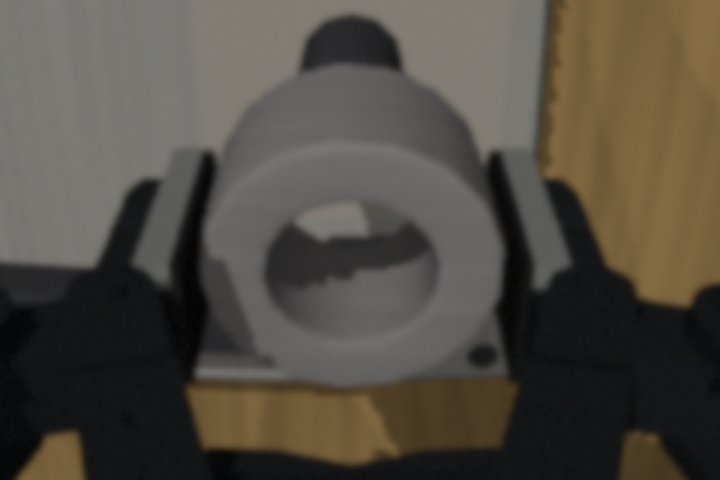

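The ring is held level and the post top shows just beyond it at (350,45). Comparing the readings, the ring needs about 1 mm more in +y. I'll lower it in stages and watch the force.

>>> send_rows(
  steps=[
    {"dx": 0.001, "dy": 0, "dz": 0.005, "ax": 0, "ay": 0, "az": 0, "claw": 1},
    {"dx": 0.001, "dy": 0, "dz": 0.01, "ax": 0, "ay": 0, "az": 0, "claw": 1},
    {"dx": 0.001, "dy": 0, "dz": 0.015, "ax": 0, "ay": 0, "az": 0, "claw": 1},
    {"dx": 0.001, "dy": 0, "dz": 0.019, "ax": 0, "ay": 0, "az": 0, "claw": 1},
  ],
)

```text
clock: 6.15
tcp_pos: [643.9, 14.9, 60.3]
tcp_rot: [0.697, 0.717, -0.0, -0.0]
force: [0.1, 0.1, -2.9]
opening: 46.4
grip_force: 62.9
```

>>> send_rows(
  steps=[
    {"dx": 0, "dy": 0, "dz": 0.003, "ax": 0, "ay": 0, "az": 0, "claw": 1},
    {"dx": 0, "dy": 0, "dz": 0.006, "ax": 0, "ay": 0, "az": 0, "claw": 1},
  ],
)

```text
clock: 6.35
tcp_pos: [644.1, 14.9, 54.5]
tcp_rot: [0.697, 0.717, -0.0, -0.0]
force: [-0.2, 0.4, -3.3]
opening: 46.6
grip_force: 62.9
```

>>> send_rows(
  steps=[
    {"dx": 0, "dy": 0, "dz": 0.006, "ax": 0, "ay": 0, "az": 0, "claw": 1},
    {"dx": 0, "dy": 0, "dz": 0.012, "ax": 0, "ay": 0, "az": 0, "claw": 1},
    {"dx": 0, "dy": 0, "dz": 0.018, "ax": 0, "ay": 0, "az": 0, "claw": 1},
    {"dx": 0, "dy": 0, "dz": 0.023, "ax": 0, "ay": 0, "az": 0, "claw": 1},
    {"dx": 0, "dy": 0, "dz": 0.025, "ax": 0, "ay": 0, "az": 0, "claw": 1},
    {"dx": 0, "dy": 0, "dz": 0.026, "ax": 0, "ay": 0, "az": 0, "claw": 1},
  ],
)

```text
clock: 6.95
tcp_pos: [644.0, 14.9, 28.5]
tcp_rot: [0.697, 0.717, -0.0, -0.0]
force: [-0.6, -0.0, -1.4]
opening: 46.3
grip_force: 62.9
```

>>> send_rows(
  steps=[
    {"dx": 0, "dy": 0, "dz": 0.001, "ax": 0, "ay": 0, "az": 0, "claw": 1},
    {"dx": 0, "dy": 0, "dz": 0.0015, "ax": 0, "ay": 0, "az": 0, "claw": 1},
    {"dx": 0, "dy": 0, "dz": 0.002, "ax": 0, "ay": 0, "az": 0, "claw": 1},
  ],
)

```text
clock: 7.25
tcp_pos: [644.4, 14.9, 27.1]
tcp_rot: [0.697, 0.717, 0.0, 0.0]
force: [0.8, -0.6, -3.1]
opening: 46.5
grip_force: 62.9
```

>>> send_rows(
  steps=[
    {"dx": 0, "dy": 0, "dz": 0.001, "ax": 0, "ay": 0, "az": 0, "claw": 1},
    {"dx": 0, "dy": 0, "dz": 0.0015, "ax": 0, "ay": 0, "az": 0, "claw": 1},
  ],
)

```text
clock: 7.45
tcp_pos: [645.0, 14.8, 26.8]
tcp_rot: [0.697, 0.717, 0.001, 0.001]
force: [-1.9, 0.0, 7.1]
opening: 46.5
grip_force: 63.9
```

It is seated at the expected height of 26.8. I release it and rise.

>>> send_rows(
  steps=[
    {"dx": 0, "dy": 0, "dz": 0, "ax": 0, "ay": 0, "az": 0, "claw": 0.3},
    {"dx": 0, "dy": 0, "dz": 0, "ax": 0, "ay": 0, "az": 0, "claw": 0},
    {"dx": 0, "dy": 0, "dz": 0, "ax": 0, "ay": 0, "az": 0, "claw": 0},
    {"dx": 0, "dy": 0, "dz": 0, "ax": 0, "ay": 0, "az": 0, "claw": 0},
    {"dx": 0, "dy": 0, "dz": -0.02, "ax": 0, "ay": 0, "az": 0, "claw": 0},
    {"dx": 0, "dy": 0, "dz": -0.05, "ax": 0, "ay": 0, "az": 0, "claw": 0},
    {"dx": 0, "dy": 0, "dz": -0.1, "ax": 0, "ay": 0, "az": 0, "claw": 0},
    {"dx": 0, "dy": -0.01, "dz": -0.13, "ax": 0, "ay": 0, "az": 0, "claw": 0},
  ],
)

```text
clock: 8.25
tcp_pos: [636.2, 14.4, 158.7]
tcp_rot: [0.697, 0.717, 0.002, 0.002]
force: [1.1, -0.1, -0.1]
opening: 85.0
grip_force: 0.0
```

```bash
python3 -c "
from h import *
go(621,285,150,4.2)"
```

```text
go [ 0.2709 -0.0076  0.0086] [ 0.26  0.03 -2.58] from [636.2  14.4 158.7] t 8.25
```

>>> send_rows(
  steps=[
    {"dx": 0.05, "dy": 0, "dz": 0, "ax": 0, "ay": 0, "az": 0, "claw": 0},
    {"dx": 0.1, "dy": -0.004, "dz": 0, "ax": 0, "ay": 0, "az": -1, "claw": 0},
    {"dx": 0.15, "dy": -0.008, "dz": 0, "ax": 0, "ay": 0, "az": -2, "claw": 0},
    {"dx": 0.2, "dy": -0.008, "dz": 0, "ax": 0, "ay": 0, "az": -2.6, "claw": 0},
    {"dx": 0.24, "dy": -0.008, "dz": 0, "ax": 0, "ay": 0, "az": -2.6, "claw": 0},
    {"dx": 0.26, "dy": -0.008, "dz": 0, "ax": 0.2, "ay": 0, "az": -2.6, "claw": 0},
    {"dx": 0.27, "dy": -0.008, "dz": 0, "ax": 0.2, "ay": 0, "az": -2.6, "claw": 0},
    {"dx": 0.27, "dy": -0.008, "dz": 0, "ax": 0.2, "ay": 0, "az": -2.6, "claw": 0},
    {"dx": 0.27, "dy": -0.008, "dz": 0, "ax": 0.2, "ay": 0, "az": -2.6, "claw": 0},
  ],
)

```text
clock: 9.15
tcp_pos: [618.8, 283.1, 155.3]
tcp_rot: [0.681, 0.732, -0.002, -0.001]
force: [0.0, 0.6, 0.2]
opening: 85.4
grip_force: 0.0
```

```bash
python3 - <<'E'
from h import *
im=wrist(); W=cloud(im); cv2.imwrite('pics/w4.png',im['pixels']); np.save('w4.npy',W)
n=np.hypot(W[...,0]-621,W[...,1]-316)
P=W[(n<35)&(abs(W[...,2]-46)<4)]; r=cv2.minAreaRect(P[:,:2].astype(np.float32)); print('block',len(P),r,np.median(P[:,2]))
P=W[(n<85)&(W[...,2]>5)&(W[...,2]<11)&(W[...,0]>585)]; print('plate',len(P),cv2.minAreaRect(P[:,:2].astype(np.float32)),np.median(P[:,2]))
go(621,316,60,4.2)
im=cam('top'); T=cloud(im)
P=T[135:225,230:328].reshape(-1,3); P=P[(np.hypot(P[:,0]-644,P[:,1]-13)<32)&(P[:,2]>40)&(P[:,2]<52)]
print('ring on post top z',len(P),np.median(P[:,2]),cv2.minEnclosingCircle(P[:,:2].astype(np.float32)))
E
```

```text
block 893 ((621.4194946289062, 319.30035400390625), (13.229979515075684, 42.990203857421875), 4.096094131469727) 44.86136812602089
plate 8212 ((633.18115234375, 319.4125061035156), (75.95508575439453, 120.84900665283203), 3.9611716270446777) 6.923545668160074
go [0.0331 0.0049 0.0953] [-0.21  0.03 -0.08] from [618.8 282.7 155.4] t 9.2
ring on post top z 218 45.61585421795246 ((645.6057739257812, 13.022372245788574), 24.615966796875)
```

View pics/w4.png

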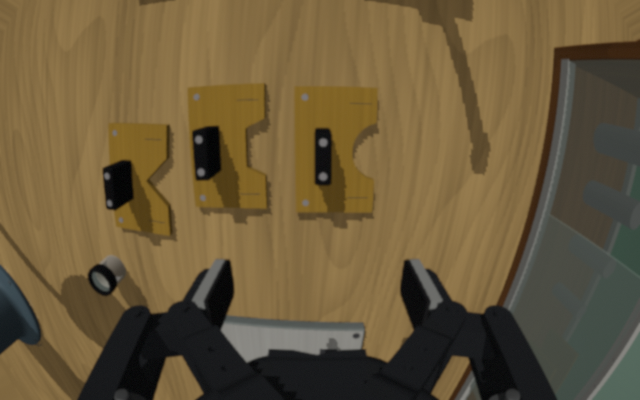

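Right of the view is the round template: block at (322,157), half-round cut-out at (372,150). The ring is seated, with its top at z 45.6. I descend on the block (621.4,318.8) at yaw 4°, half closed to stay clear of the neighbouring template.

>>> send_rows(
  steps=[
    {"dx": 0.02, "dy": 0.003, "dz": 0.03, "ax": -0.2, "ay": 0, "az": 0, "claw": 0.4},
    {"dx": 0.036, "dy": 0.005, "dz": 0.06, "ax": -0.2, "ay": 0, "az": 0, "claw": 0.4},
    {"dx": 0.036, "dy": 0.005, "dz": 0.08, "ax": -0.2, "ay": 0, "az": 0, "claw": 0.4},
    {"dx": 0.036, "dy": 0.005, "dz": 0.08, "ax": -0.2, "ay": 0, "az": 0, "claw": 0.4},
    {"dx": 0.036, "dy": 0.005, "dz": 0.08, "ax": -0.2, "ay": 0, "az": 0, "claw": 0.4},
    {"dx": 0.036, "dy": 0.005, "dz": 0.08, "ax": -0.2, "ay": 0, "az": 0, "claw": 0.4},
  ],
)

```text
clock: 9.85
tcp_pos: [622.0, 320.0, 77.4]
tcp_rot: [0.681, 0.732, 0.001, 0.001]
force: [0.1, -0.8, 0.4]
opening: 51.2
grip_force: 0.0
```

```bash
python3 -c "
from h import *
go(621.4,318.8,20,4.0)"
```

```text
go [-0.0012 -0.0009  0.0574] [ 0.16 -0.05  0.15] from [622.  320.   77.4] t 9.85
```

>>> send_rows(
  steps=[
    {"dx": -0.001, "dy": -0.001, "dz": 0.03, "ax": 0, "ay": 0, "az": 0, "claw": 0.4},
    {"dx": -0.001, "dy": -0.001, "dz": 0.05, "ax": 0, "ay": 0, "az": 0, "claw": 0.4},
    {"dx": -0.001, "dy": -0.001, "dz": 0.057, "ax": 0, "ay": 0, "az": 0, "claw": 0.4},
    {"dx": -0.001, "dy": -0.001, "dz": 0.057, "ax": 0, "ay": 0, "az": 0, "claw": 0.7},
    {"dx": -0.001, "dy": -0.001, "dz": 0.057, "ax": 0, "ay": 0, "az": 0, "claw": 1},
    {"dx": -0.001, "dy": -0.001, "dz": 0.057, "ax": 0, "ay": 0, "az": 0, "claw": 1},
    {"dx": -0.001, "dy": -0.001, "dz": 0.057, "ax": 0, "ay": 0, "az": 0, "claw": 1},
    {"dx": -0.001, "dy": -0.001, "dz": 0.057, "ax": 0, "ay": 0, "az": 0, "claw": 1},
    {"dx": -0.001, "dy": -0.001, "dz": 0.057, "ax": 0, "ay": 0, "az": 0, "claw": 1},
  ],
  force=110,
)

```text
clock: 10.75
tcp_pos: [621.2, 319.9, 20.6]
tcp_rot: [0.681, 0.733, 0.002, 0.001]
force: [-0.0, -1.7, 6.2]
opening: 12.1
grip_force: 108.3
```

Gripped at 12 mm. I lift it and carry it to a pre-corner place: plate x -25, y +8 from home.

>>> send_rows(
  steps=[
    {"dx": 0, "dy": 0, "dz": -0.02, "ax": 0, "ay": 0, "az": 0, "claw": 1},
    {"dx": 0, "dy": 0, "dz": -0.05, "ax": 0, "ay": 0, "az": 0, "claw": 1},
    {"dx": 0, "dy": 0, "dz": -0.08, "ax": 0, "ay": 0, "az": 0, "claw": 1},
    {"dx": 0, "dy": 0, "dz": -0.1, "ax": 0, "ay": 0, "az": 0, "claw": 1},
    {"dx": 0, "dy": 0, "dz": -0.1, "ax": 0, "ay": 0, "az": 0, "claw": 1},
  ],
)

```text
clock: 11.25
tcp_pos: [621.5, 320.3, 121.5]
tcp_rot: [0.681, 0.733, 0.003, 0.001]
force: [0.4, 1.2, -5.8]
opening: 12.7
grip_force: 108.1
```

```bash
python3 -c "
from h import *
go(564,20.5,115,1.65)"
```

```text
go [-0.2947 -0.0794  0.0055] [ 0.29 -0.11  2.58] from [621.5 320.3 121.5] t 11.25
```

>>> send_rows(
  steps=[
    {"dx": -0.03, "dy": -0.01, "dz": 0, "ax": 0, "ay": 0, "az": 0, "claw": 1},
    {"dx": -0.07, "dy": -0.03, "dz": 0, "ax": 0, "ay": 0, "az": 0, "claw": 1},
    {"dx": -0.11, "dy": -0.05, "dz": 0, "ax": 0, "ay": 0, "az": 1, "claw": 1},
    {"dx": -0.15, "dy": -0.07, "dz": 0, "ax": 0, "ay": 0, "az": 2, "claw": 1},
    {"dx": -0.19, "dy": -0.079, "dz": 0, "ax": 0.3, "ay": 0, "az": 2.6, "claw": 1},
    {"dx": -0.23, "dy": -0.079, "dz": 0.005, "ax": 0.3, "ay": -0.1, "az": 2.6, "claw": 1},
    {"dx": -0.265, "dy": -0.079, "dz": 0.005, "ax": 0.3, "ay": -0.1, "az": 2.6, "claw": 1},
    {"dx": -0.285, "dy": -0.079, "dz": 0.005, "ax": 0.3, "ay": -0.1, "az": 2.6, "claw": 1},
    {"dx": -0.295, "dy": -0.079, "dz": 0.005, "ax": 0.3, "ay": -0.1, "az": 2.6, "claw": 1},
    {"dx": -0.295, "dy": -0.079, "dz": 0.005, "ax": 0.3, "ay": -0.1, "az": 2.6, "claw": 1},
    {"dx": -0.295, "dy": -0.079, "dz": 0.005, "ax": 0.3, "ay": -0.1, "az": 2.6, "claw": 1},
  ],
)

```text
clock: 12.35
tcp_pos: [561.9, 20.4, 112.5]
tcp_rot: [0.697, 0.717, -0.003, -0.002]
force: [-0.7, 0.3, -5.9]
opening: 12.5
grip_force: 108.5
```

```bash
python3 -c "
from h import *
go(564,20.5,60,1.65)
im=wrist(); W=cloud(im); np.save('w5.npy',W); cv2.imwrite('pics/w5.png',im['pixels'])"
```

```text
go [0.0001 0.0024 0.0525] [-0.38  0.03  0.01] from [561.9  20.4 112.5] t 12.35
```

View pics/w5.png

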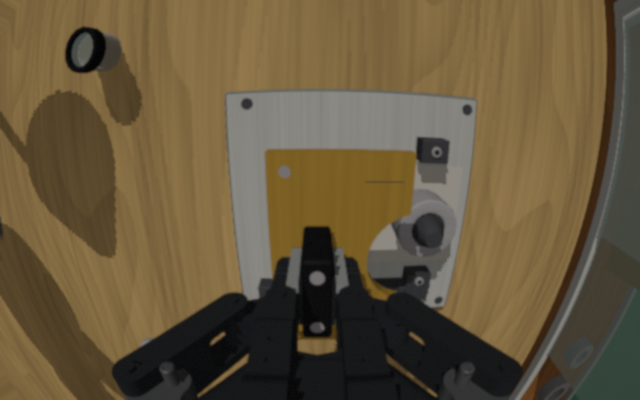

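The template is level in the grip and pre-aligned. The ring is on its post at (428,225). Lowering.

>>> send_rows(
  steps=[
    {"dx": 0, "dy": 0.002, "dz": 0.03, "ax": -0.3, "ay": 0, "az": 0, "claw": 1},
    {"dx": 0, "dy": 0.002, "dz": 0.055, "ax": -0.3, "ay": 0, "az": 0, "claw": 1},
    {"dx": 0, "dy": 0.002, "dz": 0.07, "ax": -0.3, "ay": 0, "az": 0, "claw": 1},
    {"dx": 0, "dy": 0.002, "dz": 0.072, "ax": -0.3, "ay": 0, "az": 0, "claw": 1},
    {"dx": 0, "dy": 0.002, "dz": 0.072, "ax": -0.3, "ay": 0, "az": 0, "claw": 1},
  ],
)

```text
clock: 12.9
tcp_pos: [563.9, 20.4, 41.1]
tcp_rot: [0.696, 0.718, -0.001, 0.0]
force: [0.5, -0.2, -5.5]
opening: 12.8
grip_force: 108.3
```

```bash
python3 - <<'E'
from h import *
W=np.load('w5.npy')
P=W[(abs(W[...,2]-100)<6)&(np.hypot(W[...,0]-575,W[...,1]-25)<75)&((W[...,1]>48))]
A=np.c_[P[:,:2],np.ones(len(P))]; c=np.linalg.lstsq(A,P[:,2],rcond=None)[0]; print('tilt deg',np.degrees(c[:2]),len(P),np.median(P[:,2]),P.min(0),P.max(0))
b=P[P[:,0]<P[:,0].min()+3]
print(cv2.minAreaRect(P[:,:2].astype(np.float32)))
go(564,20.5,36,1.65)
E
```

```text
tilt deg [-0.4298943  -0.71170329] 9271 98.65570462688885 [534.72157203  48.00481701  94.03324047] [610.77295751  81.11903957 101.01327277]
((572.8062744140625, 63.71178436279297), (75.39190673828125, 33.053348541259766), 1.4819289445877075)
go [0.0001 0.0001 0.0051] [-0.05  0.08  0.06] from [563.9  20.4  41.1] t 12.9
```

>>> send_rows(
  steps=[
    {"dx": 0, "dy": 0, "dz": 0.003, "ax": 0, "ay": 0, "az": 0, "claw": 1},
    {"dx": 0, "dy": 0, "dz": 0.005, "ax": 0, "ay": 0, "az": 0, "claw": 1},
    {"dx": 0, "dy": 0, "dz": 0.0055, "ax": 0, "ay": 0, "az": 0, "claw": 1},
    {"dx": 0, "dy": 0, "dz": 0.0055, "ax": 0, "ay": 0, "az": 0, "claw": 1},
  ],
)

```text
clock: 13.3
tcp_pos: [564.5, 19.3, 36.2]
tcp_rot: [0.697, 0.717, -0.0, 0.001]
force: [0.6, -0.0, -6.0]
opening: 12.7
grip_force: 108.3
```

>>> send_rows(
  steps=[
    {"dx": 0, "dy": 0, "dz": 0.001, "ax": 0, "ay": 0, "az": 0, "claw": 1},
    {"dx": 0, "dy": 0, "dz": 0.001, "ax": 0, "ay": 0, "az": 0, "claw": 1},
  ],
)

```text
clock: 13.5
tcp_pos: [564.9, 19.2, 35.6]
tcp_rot: [0.697, 0.717, -0.0, 0.001]
force: [0.2, -0.1, -1.5]
opening: 12.0
grip_force: 109.4
```

>>> send_rows(
  steps=[
    {"dx": 0, "dy": 0.004, "dz": 0.0005, "ax": 0, "ay": 0, "az": 0, "claw": 1},
    {"dx": -0.001, "dy": 0.01, "dz": 0.0005, "ax": 0, "ay": 0, "az": 0, "claw": 1},
    {"dx": -0.003, "dy": 0.016, "dz": 0.0005, "ax": 0, "ay": 0, "az": 0, "claw": 1},
    {"dx": -0.004, "dy": 0.02, "dz": 0.0005, "ax": 0, "ay": 0, "az": 0, "claw": 1},
    {"dx": -0.004, "dy": 0.02, "dz": 0.0005, "ax": 0, "ay": 0, "az": 0, "claw": 1},
  ],
)

```text
clock: 14.0
tcp_pos: [586.7, 15.7, 35.6]
tcp_rot: [0.697, 0.717, 0.001, 0.002]
force: [0.7, -0.1, 4.7]
opening: 11.8
grip_force: 110.3
```

>>> send_rows(
  steps=[
    {"dx": -0.0005, "dy": 0, "dz": 0, "ax": 0, "ay": 0, "az": 0, "claw": 1},
    {"dx": -0.001, "dy": 0, "dz": 0, "ax": 0, "ay": 0, "az": 0, "claw": 1},
    {"dx": -0.0015, "dy": 0, "dz": 0, "ax": 0, "ay": 0, "az": 0, "claw": 1},
    {"dx": -0.0015, "dy": 0, "dz": 0, "ax": 0, "ay": 0, "az": 0, "claw": 1},
  ],
)

```text
clock: 14.4
tcp_pos: [586.5, 14.8, 35.6]
tcp_rot: [0.697, 0.717, 0.001, 0.002]
force: [0.2, 2.4, 5.2]
opening: 12.7
grip_force: 110.3
```

>>> send_rows(
  steps=[
    {"dx": 0, "dy": 0.0005, "dz": 0, "ax": 0, "ay": 0, "az": 0, "claw": 1},
    {"dx": 0, "dy": 0.001, "dz": 0, "ax": 0, "ay": 0, "az": 0, "claw": 1},
    {"dx": 0, "dy": 0.001, "dz": 0, "ax": 0, "ay": 0, "az": 0, "claw": 1},
  ],
)

```text
clock: 14.7
tcp_pos: [586.5, 14.8, 35.6]
tcp_rot: [0.697, 0.717, 0.001, 0.001]
force: [-0.9, 1.2, 7.7]
opening: 12.5
grip_force: 110.9
```

>>> send_rows(
  steps=[
    {"dx": 0, "dy": 0.001, "dz": 0, "ax": 0, "ay": 0, "az": 0, "claw": 1},
    {"dx": 0, "dy": 0.002, "dz": 0, "ax": 0, "ay": 0, "az": 0, "claw": 1},
    {"dx": 0, "dy": 0.002, "dz": 0, "ax": 0, "ay": 0, "az": 0, "claw": 1},
  ],
)

```text
clock: 15.0
tcp_pos: [588.3, 14.5, 35.5]
tcp_rot: [0.697, 0.717, 0.0, 0.001]
force: [-2.4, 0.1, 7.6]
opening: 12.7
grip_force: 110.8
```

>>> send_rows(
  steps=[
    {"dx": -0.0005, "dy": 0, "dz": 0, "ax": 0, "ay": 0, "az": 0, "claw": 1},
    {"dx": -0.001, "dy": 0, "dz": 0, "ax": 0, "ay": 0, "az": 0, "claw": 1},
    {"dx": -0.001, "dy": 0, "dz": 0, "ax": 0, "ay": 0, "az": 0, "claw": 1},
  ],
)

```text
clock: 15.3
tcp_pos: [588.6, 14.0, 35.6]
tcp_rot: [0.697, 0.717, 0.001, 0.001]
force: [-1.0, 1.9, 8.0]
opening: 12.4
grip_force: 110.6
```

>>> send_rows(
  steps=[
    {"dx": 0, "dy": 0.001, "dz": 0, "ax": 0, "ay": 0, "az": 0, "claw": 1},
    {"dx": 0, "dy": 0.0015, "dz": 0, "ax": 0, "ay": 0, "az": 0, "claw": 1},
    {"dx": 0, "dy": 0.0015, "dz": 0, "ax": 0, "ay": 0, "az": 0, "claw": 1},
  ],
)

```text
clock: 15.6
tcp_pos: [588.8, 13.9, 35.5]
tcp_rot: [0.697, 0.717, -0.0, 0.0]
force: [-5.2, 1.3, 11.3]
opening: 12.2
grip_force: 111.4
```

>>> send_rows(
  steps=[
    {"dx": -0.001, "dy": 0, "dz": 0, "ax": 0, "ay": 0, "az": 0, "claw": 1},
    {"dx": -0.0015, "dy": 0, "dz": 0, "ax": 0, "ay": 0, "az": 0, "claw": 1},
    {"dx": -0.0015, "dy": 0, "dz": 0, "ax": 0, "ay": 0, "az": 0, "claw": 1},
  ],
)

```text
clock: 15.9
tcp_pos: [588.8, 13.6, 35.5]
tcp_rot: [0.697, 0.717, 0.001, -0.0]
force: [-4.7, 6.0, 11.0]
opening: 12.6
grip_force: 111.3
```

>>> send_rows(
  steps=[
    {"dx": -0.001, "dy": 0.001, "dz": 0, "ax": 0, "ay": 0, "az": 0, "claw": 1},
    {"dx": -0.002, "dy": 0.002, "dz": 0, "ax": 0, "ay": 0, "az": 0, "claw": 1},
    {"dx": -0.002, "dy": 0.0025, "dz": 0, "ax": 0, "ay": 0, "az": 0, "claw": 1},
    {"dx": -0.002, "dy": 0.0025, "dz": 0, "ax": 0, "ay": 0, "az": 0, "claw": 1},
  ],
)

```text
clock: 16.3
tcp_pos: [588.8, 13.7, 35.6]
tcp_rot: [0.696, 0.718, 0.0, -0.003]
force: [-11.9, 10.5, 17.9]
opening: 12.8
grip_force: 112.3
```

>>> send_rows(
  steps=[
    {"dx": -0.001, "dy": 0.001, "dz": -0.0005, "ax": 0, "ay": 0, "az": 0, "claw": 1},
    {"dx": -0.002, "dy": 0.0015, "dz": -0.001, "ax": 0, "ay": 0, "az": 0, "claw": 1},
    {"dx": -0.002, "dy": 0.0015, "dz": -0.001, "ax": 0, "ay": 0, "az": 0, "claw": 1},
    {"dx": -0.002, "dy": 0.0015, "dz": -0.001, "ax": 0, "ay": 0, "az": 0, "claw": 1},
  ],
)

```text
clock: 16.7
tcp_pos: [588.8, 13.6, 35.7]
tcp_rot: [0.696, 0.718, 0.001, -0.005]
force: [-13.3, 16.9, 15.5]
opening: 12.1
grip_force: 111.8
```

```bash
python3 - <<'E'
from h import *
im=wrist(); W=cloud(im); np.save('w6.npy',W); a=im['pixels']; cv2.imwrite('pics/w6.png',cv2.convertScaleAbs(cv2.resize(a[100:400,160:560],None,fx=2,fy=2,interpolation=cv2.INTER_CUBIC),alpha=1.6))
P=W[(abs(W[...,2]-23)<4)&(W[...,0]>555)&(W[...,0]<640)&(W[...,1]>45)&(W[...,1]<80)]
A=np.c_[P[:,:2],np.ones(len(P))]; c=np.linalg.lstsq(A,P[:,2],rcond=None)[0]; print('tilt deg',np.degrees(c[:2]),len(P),np.median(P[:,2]))
print(cv2.minAreaRect(P[:,:2].astype(np.float32)))
s=env.sense(); print(s['force'],s['tcp_pos'],s['moment'])
E
```

```text
tilt deg [-0.01285696  0.00646234] 8313 22.103156193264226
((600.4042358398438, 62.4158821105957), (76.95374298095703, 34.870201110839844), 0.12190447002649307)
[-13.44981323  15.10149038  16.16694027] [588.79130239  13.63723969  35.68113361] [ 2.46074874  1.83042564 -0.17891701]
```

View pics/w6.png

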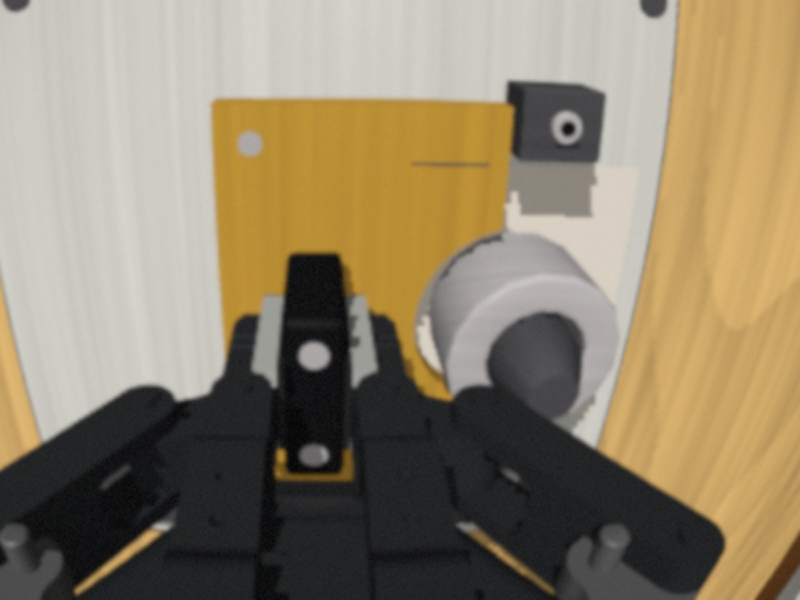

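The template lies flat (tilt about 0°), its edge meets the +y stop at (510,130), and the ring is on its post. I'll check squareness numerically from the edges.

```bash
python3 - <<'E'
from h import *
def line(p,ax):  # fit and return yaw deg
    a=np.polyfit(p[:,ax],p[:,1-ax],1); r=p[:,1-ax]-np.polyval(a,p[:,ax]); k=abs(r)<1.5
    a=np.polyfit(p[k,ax],p[k,1-ax],1); return np.degrees(np.arctan(a[0]))*(1 if ax==0 else -1), k.sum(), a
W=np.load('w6.npy'); w=lambda lo,hi,x0,x1,y0,y1:W[(W[...,2]>lo)&(W[...,2]<hi)&(W[...,0]>x0)&(W[...,0]<x1)&(W[...,1]>y0)&(W[...,1]<y1)]
def ext(P,ax,f,bins): # extreme of other coordinate per bin
    o=[]
    for b in bins:
        q=P[abs(P[:,ax]-b)<.75]
        if len(q): o.append(q[f(q[:,1-ax]),:2])
    return np.array(o)
T=w(20,26,550,645,30,90)
print('template +y end yaw',line(ext(T,0,np.argmax,np.arange(570,632,1.5)),0))
print('template -x edge yaw',line(ext(T,1,np.argmin,np.arange(38,70,1.5)),1))
L=w(12,18,470,720,40,125)
print('plate +y edge yaw',line(ext(L,0,np.argmax,np.arange(510,680,2)),0))
L2=w(12,18,470,720,-110,125)
print('plate -x edge yaw',line(ext(L2,1,np.argmin,np.arange(20,105,2)),1))
print('plate +x edge yaw',line(ext(L2,1,np.argmax,np.arange(40,105,2)),1))
im=cam('top'); cv2.imwrite('pics/top6.png',cv2.convertScaleAbs(cv2.resize(im['pixels'][125:225,225:335],None,fx=5.5,fy=5.5,interpolation=cv2.INTER_CUBIC),alpha=1.5))
E
```

```text
template +y end yaw (np.float64(1.6634815071850144), np.int64(42), array([2.90413897e-02, 5.57796543e+01]))
template -x edge yaw (np.float64(1.7716822800566818), np.int64(22), array([-3.09315481e-02,  5.64149237e+02]))
plate +y edge yaw (np.float64(1.755547042389757), np.int64(85), array([3.06496681e-02, 9.44039537e+01]))
plate -x edge yaw (np.float64(1.7444902652458079), np.int64(43), array([-3.04565108e-02,  4.92386080e+02]))
plate +x edge yaw (np.float64(1.6654055532534087), np.int64(33), array([-2.90749990e-02,  6.90868066e+02]))
```

View pics/top6.png

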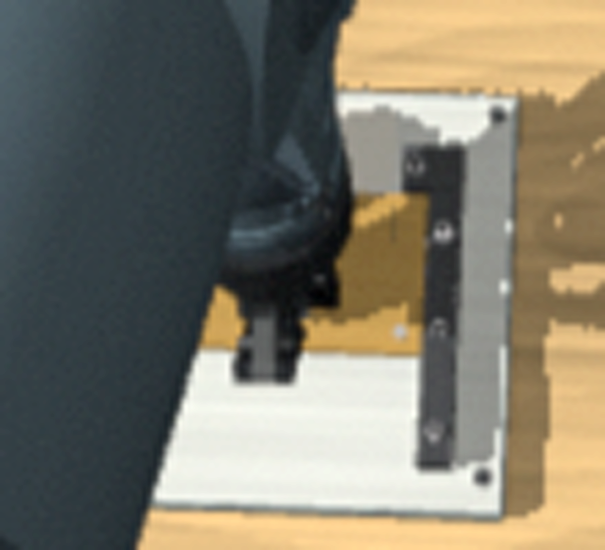

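The top view shows the template against the rail at (427,260) and the corner stop at (415,190). Its yaw matches the plate's (about 1.7°), and the edge offsets are 71.8 and 39.6 mm against the expected 72.5 and 40. One slightly firmer push, then I hand in.

>>> send_rows(
  steps=[
    {"dx": -0.0005, "dy": 0.001, "dz": 0, "ax": 0, "ay": 0, "az": 0, "claw": 1},
    {"dx": -0.001, "dy": 0.002, "dz": 0, "ax": 0, "ay": 0, "az": 0, "claw": 1},
    {"dx": -0.001, "dy": 0.002, "dz": 0, "ax": 0, "ay": 0, "az": 0, "claw": 1},
    {"dx": -0.001, "dy": 0.002, "dz": 0, "ax": 0, "ay": 0, "az": 0, "claw": 1},
    {"dx": -0.001, "dy": 0.002, "dz": 0, "ax": 0, "ay": 0, "az": 0, "claw": 1},
  ],
)

```text
clock: 17.3
tcp_pos: [588.8, 13.6, 35.6]
tcp_rot: [0.696, 0.718, 0.0, -0.007]
force: [-17.4, 17.7, 20.0]
opening: 12.3
grip_force: 112.8
```

```bash
python3 - <<'E'
from h import *
W=cloud(wrist())
P=W[(abs(W[...,2]-23)<4)&(W[...,0]>570)&(W[...,0]<632)&(W[...,1]>40)&(W[...,1]<70)]
c=np.linalg.lstsq(np.c_[P[:,:2],np.ones(len(P))],P[:,2],rcond=None)[0]; t=np.degrees(c[:2]); s=env.sense(); print('tilt',t,np.median(P[:,2]),s['force'])
if np.all(abs(t)<.4): print(env.finish_job())
E
```

```text
tilt [-0.1365792   0.03168499] 22.003841126581634 [-18.34922269  16.9540133   20.48712876]
the job is handed in; nothing more can be done
None
```

The job is handed in: the ring is down on its post and released, and the round template lies flat and square in the corner, held at about 18 N against the end stop and 17 N against the side rail.

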